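# Lock the test mandrel in the taper socket of the test post

### The arm

A 6-joint arm with a two-finger parallel gripper is mounted at the origin on the work surface; the furniture and walls round the work are solid. World frame = base frame: x ahead of the robot, y to its left, z up, the work surface at z = 0. Lengths are in m, angles in degrees, forces in N, time in s.
With the tool pointing down it reaches from about 0.325 to 0.85 m from the base axis. Payload 15.5 kg.
Tool frame: the origin (TCP) lies at the very end of the fingers, on their centre line; the grasp point (between the pads) lies 19 mm behind it (bot.grip_depth is the z of the grasp point in the tool frame, in m); z points along the fingers, y is the line along which they close (so a half turn about z gives the same grasp; the last joint's range is limited). The gripper opens to 91 mm and grips with 3 to 60 N. Pads are 32 mm wide; open, the fingers measure 118 mm over their backs; the gripper's body (76 mm by 178 mm) begins 60 mm behind the grasp point.
Start: joints at [66.148, 28.281, 77.091, -0, 74.628, -5.472], TCP at [0.197, 0.593, 0.214] pointing down, gripper open.
Joint ranges: [-166.48, 166.48], [-47.26, 123.95], [12.59, 153.08], [-70.14, 250.14], [6.76, 159.57], [-176.63, 176.63]. Speed limits (degrees/s): [108.29, 108.29, 147.25, 172.46, 172.46, 172.46].

### API

Orientations are given as [roll, pitch, yaw] about the fixed x, y, z axes, in that order (R = Rz(yaw) Ry(pitch) Rx(roll)).
In Python, from workcell import bot, cams, job_done gives the robot as it stands.
- The arm moves only by the tool servo_tool, never from a script. Its argument "plan" is a list of rows, each a list of 7 numbers: the shift along the tool's x, y, z in mm, then the turn, a rotation vector about the tool's x, y, z in rad, then the opening, from 0 (shut) to 1 (fully open). In form: [[dx, dy, dz, ax, ay, az, hand], ...]. A call has exactly 10 rows; each row shifts and turns the commanded pose from where the row before left it, along the tool's axes as they then stand; what a row does not reach is not made up. A row lasts 1/12 s, in which the tool goes at most 41.7 mm and 7.16 degrees, less where a joint would pass 70% of its speed; a pose out of reach is approached as far as the arm can. A call with a gripper value outside its range is refused whole. The fingers move at their own pace and stop on an object; "grip_force" is the grip in N (left out, the last holds). Time passes only in rows, so rows that do not move let the fingers close, or fill a call up. It gives the time, the measured TCP pose, the force, the opening and the grip force at its end, in the units of the state.
- bot.get_state(): the state, without advancing time (a new reading comes with each control period).
- cams.read_camera(name): name is "side" or "top" or "wrist"; returns a dict with "pixels" (384x512x3 uint8, blue, green, red), "range_z" (384x512 float32, m along the optical axis (not along the pixel's ray), 0 where there is no reading), "mtx" (3x3 intrinsics, pixels), "T" (4x4, takes a point from camera to world coordinates); the wrist camera has in their place "hand_eye" (4x4, takes a point from camera to tool coordinates, whose origin is the TCP and whose axes are the flange's). Camera axes: x right, y down, z forward; pixel columns grow to the right and rows downward; lengths in m; the calibration is good to about 2 mm. A picture is of the moment at which its call begins: read the wrist's pose just before it.
- job_done(): hands the job in; it is judged then, once.
The state is a dict: "time": time; "joint_pos": joint angles; "joint_velocities": joint speeds; "joint_torque": joint torques, N m; "tool_pos": TCP position; "tool_rot": TCP orientation; "ft_force": force on the tool from outside, world axes, zero at the start; "torque": the same for the moment, N m; "width": finger opening in m; "gripper_force": force on a finger pad.
Only numpy, scipy, OpenCV 4.12 (cv2) and the standard library are available. Lean on these libraries where they do the work, as an engineer would, in place of code of your own. Each camera call takes 0.05 s, during which the arm holds its last target. There are 200 camera calls.

### The job

Fit the plain thick test mandrel (the one with the straight barrel and two rubber rings, not the stepped one beside it) to the test post: lift it out of the tool block, set its taper shank upright in the post's socket and let go of it while it still stands a few millimetres proud. Then take the brass drift and, with its nylon face, tap the top of the mandrel down - firmly but never harder than about 30 N - until the taper has locked with the collar fully home on the post's face, so that the joint is tight. Stand the drift back upright on the bench clear of the post and leave the stepped mandrel in the block.

Things in the scene. Friction and masses are not known exactly. Their poses are not given: they have to be found in the camera images.
- mandrel_grip (a point): Middle of the mandrel's barrel, where to grip it. Bright turned part, 0.25 kg, z up its axis: barrel 28 mm thick, 42 mm high (21 mm above and below this point, flat top), two thin rubber rings near the top; under it a collar 40 mm across, 8 mm thick; below that the shank. At the start it hangs upright in a hole of the tool block, collar on the block.
- mandrel_collar (a point): Centre of the underside of the mandrel's collar, 27 mm below mandrel_grip, 50 mm below the barrel's top. Here the shank begins: 46 mm long, tapering 1:10 from 30 mm to 25.4 mm at the tip, z up.
- socket_mouth (a point): Centre of the socket in the flat top face of the dark steel test post (58 mm across, 72 mm high, on a 100 mm round flange bolted to the bench; brass hose port on its side). Taper hole for the shank, 34 mm at the chamfered mouth, open deeper than the shank; z up. Set in with 5 N or less, the collar stays 3 to 6 mm above this face. Deeper it binds ever harder: blows of 12 to 23 N drive it on until the collar strikes the face, a hard stop; friction keeps it. Side load jams it.
- drift_mid (a point): Point on the axis of the brass drift, 55 mm above its lower end: round bar 26 mm thick, 105 mm long, with a nylon face 30 mm wide and 14 mm high at the lower end, 0.38 kg. It stands upright on the bench on its nylon face; z up its axis.
- block_top (a point): Centre of the top of the grey tool block, 60 x 120 x 52 mm high, standing on the bench, fixed; its y axis runs along its length. Two 34 mm holes at y = +33 and -33 mm; the mandrel hangs in one (either), the stepped mandrel in the other.
- spare_mid (a point): The stepped mandrel, 30 mm above its collar's underside: barrel 22 mm thick to 36 mm, then a 14 mm nozzle up to 64 mm. Same shank. Not wanted; stays in the block.
Things that resemble listed ones, but are neither listed nor needed, are in the scene too. Of the things like the part that bears drift_mid, leave any that is orange; of the rest the larger one is meant. What is shaped like the part that bears mandrel_grip but blue is not meant.

How it is judged (in metres and radians):
On the way, in this order (a step that is already met when the one before it is completed fails the run):
1. the mandrel stands in the post's socket, upright, let go of, collar still more than 2 mm above the face (horizontal distance between mandrel_collar and socket_mouth below 0.003 m and z of mandrel_collar in the frame of socket_mouth between 0.002 and 0.009 m and angle between mandrel_grip's own z axis and vertical below 0.06 rad and contact force between the fingers and mandrel below 0.2 N), for 0.2 s.
2. the drift bears on the mandrel while it still stands more than 1.5 mm proud (contact force between drift and mandrel above 1 N and z of mandrel_collar in the frame of socket_mouth above 0.0015 m and horizontal distance between mandrel_collar and socket_mouth below 0.003 m).
3. the mandrel is home: collar within 1 mm of the face (z of mandrel_collar in the frame of socket_mouth below 0.001 m and horizontal distance between mandrel_collar and socket_mouth below 0.002 m), for 0.2 s.
At the end, for the whole second after the job is handed in: The mandrel's collar is within 1.2 mm of the post's face, centred within 2 mm and upright; the drift stands upright on the bench, at rest, its axis more than 70 mm from the socket's; the stepped mandrel is within 15 mm of where it was (z of mandrel_collar in the frame of socket_mouth between -0.0015 and 0.0012 m and horizontal distance between mandrel_collar and socket_mouth below 0.002 m and angle between mandrel_grip's own z axis and vertical below 0.03 rad and angle between drift_mid's own z axis and vertical below 0.1 rad and height (world z) of drift_mid between 0.05 and 0.06 m and horizontal distance between drift_mid and socket_mouth above 0.07 m and linear speed of drift below 0.02 m/s and distance of spare_mid from where it was at the start of the episode below 0.015 m); the robot touches nothing.
It fails at once if the drift presses or strikes the mandrel with more than 35 N (contact force between drift and mandrel above 35 N).
It fails at once if the stepped mandrel is taken out of the block or moved more than 20 mm (distance of spare_mid from where it was at the start of the episode above 0.02 m).
It also fails if it takes over 70 s, if anything falls off the work surface, if the arm or the gripper's body presses on something with over 40 N, if the wrist force passes 120 N, or if a joint passes its speed limit or range.

## Working session

There is one attempt and no reset: what is moved stays moved. The work goes in short steps, Python scripts to look and compute and a tool call to move; the robot and the scene stay as the last step left them, time stands still between calls to the robot, and variables do not carry over. Pictures are saved under pics/ and viewed, at most 10 in all, crops included, and the job is handed in when it is done.

Besides the shell and the picture viewer there is one more tool, called after "Emit:" by a JSON object that holds its "api" and its "payload", one argument or row to a line. servo_tool: Moves the arm, as the interface text tells. Its arguments: {"type":"object","properties":{"plan":{"type":"array","items":{"type":"array","items":{"type":"number"}}},"grip_force":{"type":"number"}},"required":["plan"]}

```bash
mkdir -p pics; cat > h.py <<'E'
import numpy as np, cv2
from scipy.spatial.transform import Rotation as R
from workcell import bot, cams, job_done
def cloud(name):
    s=bot.get_state(); c=cams.read_camera(name)
    T=c.get("T")
    if T is None:
        W=np.eye(4); W[:3,:3]=R.from_euler('xyz',s['tool_rot'],degrees=True).as_matrix(); W[:3,3]=s['tool_pos']; T=W@c['hand_eye']
    z=c['range_z']; v,u=np.indices(z.shape); K=c['mtx']
    P=np.stack([(u-K[0,2])/K[0,0]*z,(v-K[1,2])/K[1,1]*z,z],-1)@T[:3,:3].T+T[:3,3]
    P[z==0]=np.nan
    return c['pixels'],P,T,K
E
python3 - <<'E'
from h import *
s=bot.get_state(); print(s)
for n in('top','side'):
    im,P,T,K=cloud(n); cv2.imwrite(f'pics/{n}0.png',im); np.savez(f'{n}0.npz',im=im,P=P,T=T,K=K); print(n,T.round(3).tolist(),K[0,0])
E
```

```text
{'time': 0.0, 'joint_pos': array([ 6.61497780e+01,  2.83150952e+01,  7.71282367e+01, -7.56342649e-05,
        7.46271684e+01, -5.46938952e+00]), 'joint_velocities': array([-0.04756565, -0.00550898,  0.03224107, -0.01424087, -0.02779912,
        0.04975094]), 'joint_torque': array([ 7.01195837e-03, -8.78824997e+01, -3.81863344e+01,  7.11666467e-02,
        5.31023741e-02, -7.58521173e-05]), 'tool_pos': array([0.19689933, 0.59276983, 0.21332943]), 'tool_rot': array([-1.79929814e+02, -6.64708814e-03,  1.61619184e+02]), 'ft_force': array([-0.93713935, -0.15132683, -0.19627044]), 'torque': array([ 0.00709694,  0.01811535, -0.02884281]), 'gripper_force': 0.0, 'width': 0.09127224849412831}
top [[-0.002, -0.994, 0.111, 0.426], [-1.0, 0.001, -0.005, 0.006], [0.005, -0.111, -0.994, 1.219], [0.0, 0.0, 0.0, 1.0]] 461.3214498200315
side [[0.916, -0.319, 0.244, 0.29], [-0.401, -0.749, 0.528, -0.519], [0.014, -0.581, -0.814, 0.868], [0.0, 0.0, 0.0, 1.0]] 439.67631851132825
```

View pics/top0.png

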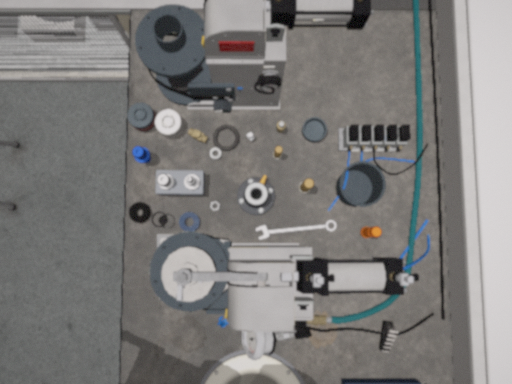

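View pics/side0.png

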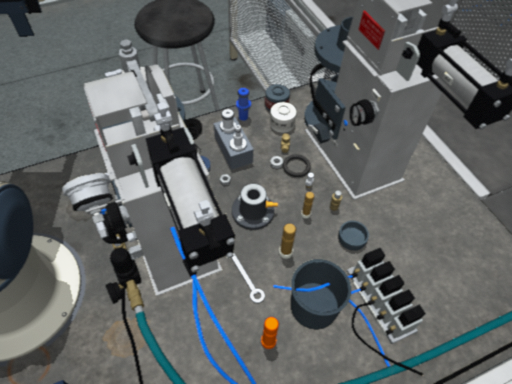

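The top view shows the grey block with two mandrels at (164,181) and (192,181), and the post with its socket at (257,192). Nearby are brass drift candidates at (308,185), (279,152) and (281,126), an orange one at (372,232) and a blue mandrel at (142,154). The side view shows the block at (234,140), the post at (253,205), the largest brass drift at (288,240) and the smaller ones at (308,205), (336,202) and (286,143).

```bash
python3 - <<'E'
from h import *
t=np.load('top0.npz'); s=np.load('side0.npz')
P=t['P']
np.set_printoptions(precision=3,suppress=True)
for n,(u,v) in dict(m1=(164,181),m2=(192,181),block=(178,190),post=(257,181),drift=(308,184),d2=(279,151),d3=(281,125),blue=(142,154),mach=(270,290),disc=(185,275),base=(255,370),mach2=(245,60),cyl=(350,275),hole1=(10,145),cup=(360,185),arm=(260,345)).items(): print(n,P[v,u])
print('side')
for n,(u,v) in dict(m1=(228,113),m2=(238,130),drift=(288,228),d2=(308,195),d3=(336,194),post=(253,188),cyl=(190,190),disc=(90,195),mach=(110,90),top=(125,45)).items(): print(n,s['P'][v,u])
a=cv2.resize(t['im'][110:240,120:330],None,fx=3.7,fy=3.7,interpolation=cv2.INTER_CUBIC)
b=cv2.resize(s['im'][80:280,190:360],None,fx=2.4,fy=2.4,interpolation=cv2.INTER_CUBIC)
cv2.imwrite('pics/ta.png',a); 
b=cv2.resize(s['im'][80:270,200:360],None,fx=3.1,fy=3.1,interpolation=cv2.INTER_CUBIC); cv2.imwrite('pics/sb.png',b)
# high points in workspace map
Q=P.reshape(-1,3); Q=Q[(Q[:,2]>.1)]
h,_,_=np.histogram2d(Q[:,0],Q[:,1],bins=[np.arange(-.1,1.0,.05),np.arange(-.6,.7,.05)])
M=np.zeros(h.shape)
for q in Q:
    i=int((q[0]+.1)//.05); j=int((q[1]+.6)//.05)
    if 0<=i<M.shape[0] and 0<=j<M.shape[1]: M[i,j]=max(M[i,j],q[2])
print('cols y from -0.6');
for i in range(M.shape[0]): print('%.2f'%(-.1+.05*i),' '.join('%3d'%(x*100) for x in M[i]))
E
```

```text
m1 [nan nan nan]
m2 [0.568 0.146 0.094]
block [0.55  0.186 0.054]
post [ 0.578 -0.015  0.011]
drift [ 0.559 -0.138  0.103]
d2 [ 0.645 -0.069  0.08 ]
d3 [ 0.717 -0.076  0.06 ]
blue [0.635 0.27  0.095]
mach [ 0.344 -0.028  0.46 ]
disc [0.365 0.115 0.424]
base [ 0.099 -0.009  0.015]
mach2 [0.78  0.014 0.335]
cyl [ 0.363 -0.171  0.401]
hole1 [ 0.843  1.067 -0.801]
cup [ 0.568 -0.288  0.006]
arm [ 0.221 -0.015  0.295]
side
m1 [0.572 0.22  0.098]
m2 [0.568 0.146 0.111]
drift [ 0.558 -0.136  0.103]
d2 [ 0.645 -0.065  0.079]
d3 [ 0.714 -0.077  0.06 ]
post [0.545 0.006 0.069]
cyl [ 0.362 -0.184  0.403]
disc [ 0.227 -0.037  0.275]
mach [ 0.309 -0.022  0.458]
top [0.358 0.116 0.424]
cols y from -0.6
-0.10   0   0   0   0   0   0   0   0   0   0   0   0   0   0   0   0   0   0   0   0   0   0   0   0   0
-0.05   0   0   0   0   0   0   0   0   0   0   0   0   0   0   0   0   0   0   0   0   0   0   0   0   0
0.00   0   0   0   0   0   0   0   0   0   0   0   0   0   0   0   0   0   0   0   0   0   0   0   0   0
0.05   0  12   0   0   0   0   0   0   0   0   0   0   0   0   0   0   0   0   0   0 
[... 1104 characters left out ...]
10   0   0   0   0   0   0   0   0   0  10   0   0   0   0   0   0   0
0.65  24  27   0   0  10  10  10  10   0   0   0   0   0   0   0   0   0   0   0   0   0   0   0   0   0
0.70  24  28   0   0  10  10  10  10   0   0  26  27   0  11   0   0   0   0   0   0   0   0   0   0   0
0.75  22  28   0   0   0   0   0   0   0   0  33  46  46  45  24  24  24   0   0   0   0   0   0   0   0
0.80  21  29   0   0   0   0   0  42  42  41  42  46  46  45  26  29  29  24   0   0   0   0   0   0   0
0.85  28  29   0   0   0   0   0  42  42  41  42  42   0  43  29  29  29  24   0   0   0   0   0   0   0
0.90  28  29   0   0   0   0   0   0   0   0   0   0   0   0  24  24  24  23   0   0   0   0   0   0   0
```

View pics/sb.png

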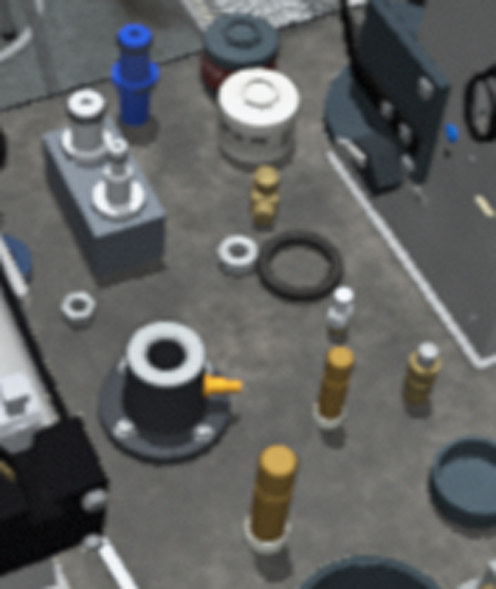

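View pics/ta.png

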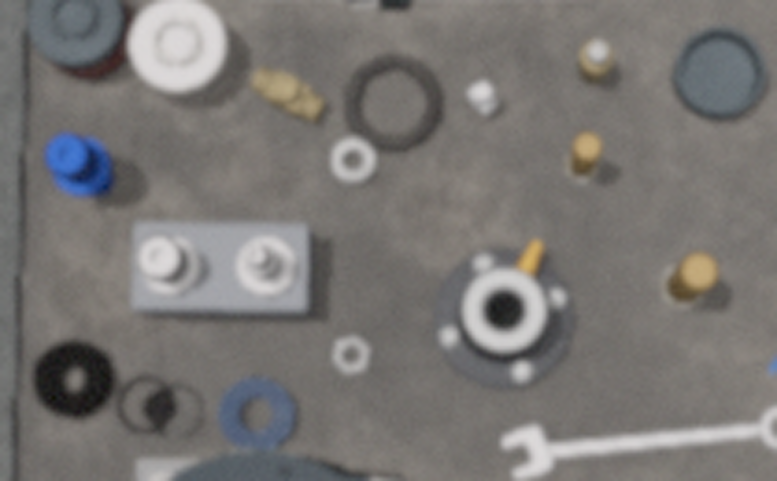

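Mandrels: the one at top-view (164,181) has the straight thick barrel, so it is the one wanted. The one at (192,181) has a nozzle (stepped) and the blue one at (142,154) is excluded. Drifts: (308,184) is the larger brass one, so it is the one wanted. (279,152) is smaller and (372,232) is orange. The crops confirm both choices and show the socket at (257,192) open. Next I measure the centres.

```bash
cat >> h.py <<'E'
def top_circle(P,c,rad,z0,z1):
    Q=P.reshape(-1,3); Q=Q[np.isfinite(Q[:,0])]
    m=(np.hypot(Q[:,0]-c[0],Q[:,1]-c[1])<rad)&(Q[:,2]>z0)&(Q[:,2]<z1); q=Q[m]
    if len(q)<6: return len(q)
    (x,y),r=cv2.minEnclosingCircle((q[:,:2]*1000).astype(np.float32)); return len(q),round(x,1),round(y,1),round(r,1),(np.median(q,0)*1000).round(1)
E
python3 - <<'E'
from h import *
for n in('top','side'):
    P=np.load(n+'0.npz')['P']
    for k,a in dict(mandrel=((.57,.215),.03,.096,.12),spare=((.568,.147),.03,.105,.13),post=((.55,-.005),.045,.067,.078),drift=((.558,-.137),.03,.099,.11),block=((.565,.182),.09,.048,.056),floor=((.5,-.1),.03,-.02,.02)).items(): print(n,k,top_circle(P,*a))
    im=np.load(n+'0.npz')['im']
    Q=P[(P[...,2]>.048)&(P[...,2]<.056)&(np.hypot(P[...,0]-.565,P[...,1]-.182)<.09)]
    print(cv2.minAreaRect((Q[:,:2]*1000).astype(np.float32)))
E
```

```text
top mandrel (104, 572.1, 217.7, 14.7, array([571.4, 217.6, 101.2]))
top spare (35, 570.8, 151.5, 7.7, array([570.7, 150.7, 115.2]))
top post (309, 540.1, -10.8, 28.9, array([540. , -11.4,  72.2]))
top drift (89, 562.1, -138.6, 13.0, array([ 561.3, -137.8,  105.3]))
top block (675, 551.8, 184.9, 77.0, array([567.9, 184.2,  52.3]))
top floor (405, 500.0, -100.0, 29.9, array([ 4.994e+02, -9.970e+01,  3.000e-01]))
((541.5942993164062, 185.23724365234375), (119.99472045898438, 120.58063507080078), 89.87300872802734)
side mandrel (91, 568.7, 218.6, 15.0, array([568.4, 215.6, 101.2]))
side spare (39, 567.4, 153.1, 8.5, array([567.1, 150.3, 111.9]))
side post (354, 537.8, -9.9, 30.1, array([536.6, -10.9,  71.4]))
side drift (121, 560.1, -137.1, 13.9, array([ 558.4, -138.7,  103.8]))
side block (472, 550.3, 185.0, 75.0, array([554.4, 178.2,  51.9]))
side floor (502, 500.0, -99.9, 29.9, array([ 499.4, -100.3,   -0.8]))
((542.0949096679688, 185.34716796875), (115.1143569946289, 122.25765228271484), 0.7924807667732239)
```

Emit:
{"api": "servo_tool", "payload": {
  "plan": [
    [0,0,-9,0,0,0.124,0.7],
    [0,0,-9,0,0,0.124,0.7],
    [0,0,-9,0,0,0.124,0.7],
    [0,0,-9,0,0,0.124,0.7],
    [0,0,-9,0,0,0.124,0.7],
    [0,0,-9,0,0,0.124,0.7],
    [0,0,-9,0,0,0.124,0.7],
    [0,0,-9,0,0,0.124,0.7],
    [0,0,-9,0,0,0.124,0.7],
    [0,0,-9,0,0,0.124,0.7]
  ]
}}

```text
time: 0.93
tool_pos: [0.197, 0.5929, 0.304]
tool_rot: [-180.0, 0.0, 90.2]
ft_force: [0.1, 0.0, 0.3]
width: 0.0636
gripper_force: 0.0
```

Emit:
{"api": "servo_tool", "payload": {
  "plan": [
    [-10,20,0,0,0,0,0.7],
    [-10,20,0,0,0,0,0.7],
    [-10,20,0,0,0,0,0.7],
    [-10,20,0,0,0,0,0.7],
    [-10,20,0,0,0,0,0.7],
    [-10,20,0,0,0,0,0.7],
    [-10,20,0,0,0,0,0.7],
    [-10,20,0,0,0,0,0.7],
    [-10,20,0,0,0,0,0.7],
    [-10,20,0,0,0,0,0.7]
  ]
}}

```text
time: 1.77
tool_pos: [0.3989, 0.4944, 0.3036]
tool_rot: [-180.0, 0.0, 90.6]
ft_force: [-0.1, 0.9, -0.2]
width: 0.064
gripper_force: 0.0
```

```bash
python3 - <<'E'
from h import *
s=bot.get_state(); print(s['joint_pos'].round(2),s['tool_pos'],s['tool_rot'])
im,P,T,K=cloud('top'); cv2.imwrite('pics/top1.png',im)
Q=P.reshape(-1,3)
for j in range(0,26):
    y=.0+.03*j; m=(abs(Q[:,1]-y)<.015)&(Q[:,2]>.25); q=Q[m]
    if len(q): print(round(y,2),'x',q[:,0].min().round(3),q[:,0].max().round(3),'z',np.percentile(q[:,2],[5,50,100]).round(3))
E
```

```text
[45.72 25.36 67.91  0.   86.77 45.15] [0.39888105 0.4943912  0.30357917] [-1.79969979e+02  2.71330744e-02  9.05711557e+01]
0.0 x 0.188 0.839 z [0.264 0.452 0.463]
0.03 x 0.278 0.84 z [0.303 0.433 0.462]
0.06 x 0.287 0.848 z [0.254 0.398 0.461]
0.09 x 0.286 0.876 z [0.254 0.337 0.442]
0.12 x 0.279 0.443 z [0.254 0.337 0.429]
0.15 x 0.282 0.893 z [0.254 0.297 0.402]
0.18 x 0.288 0.897 z [0.253 0.257 0.342]
0.21 x 0.314 0.892 z [0.253 0.256 0.297]
0.27 x 0.266 0.281 z [0.674 0.687 0.701]
0.3 x 0.273 0.326 z [0.626 0.649 0.679]
0.33 x 0.326 0.332 z [0.617 0.621 0.627]
0.48 x 0.359 0.444 z [0.306 0.323 0.341]
```

View pics/top1.png

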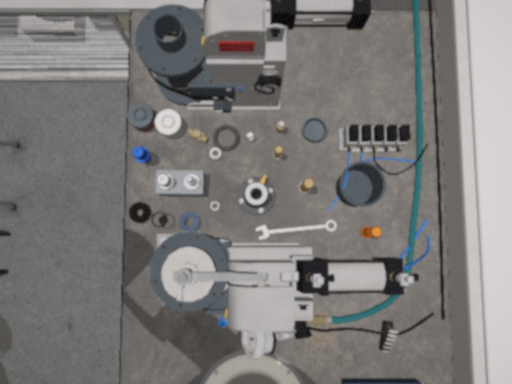

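The view is unobstructed and the arm stays clear behind the machine. I move on to above the mandrel.

Emit:
{"api": "servo_tool", "payload": {
  "plan": [
    [-27.6,17,0,0,0,0,0.7],
    [-27.6,17,0,0,0,0,0.7],
    [-27.6,17,0,0,0,0,0.7],
    [-27.6,17,0,0,0,0,0.7],
    [-27.6,17,0,0,0,0,0.7],
    [-27.6,17,0,0,0,0,0.7],
    [-27.6,17,0,0,0,0,0.7],
    [-27.6,17,0,0,0,0,0.7],
    [-27.6,17,0,0,0,0,0.7],
    [0,0,0,0,0,0,0.7]
  ]
}}

```text
time: 2.65
tool_pos: [0.5559, 0.2439, 0.3034]
tool_rot: [180.0, 0.1, 90.4]
ft_force: [0.7, -0.5, -0.5]
width: 0.0638
gripper_force: 0.0
```

```bash
python3 - <<'E'
from h import *
s=bot.get_state(); print(s['joint_pos'].round(2),s['tool_pos'],s['tool_rot'])
a,_,_,_=cloud('side'); im,P,T,K=cloud('wrist'); cv2.imwrite('pics/sw1.png',np.hstack([a[:, :400],im[:, 56:456]]))
for k,z in dict(mandrel=((.57,.217),.03,.094,.12),spare=((.568,.15),.03,.105,.13)).items(): print(k,top_circle(P,*z))
E
```

```text
[18.11 22.82 72.12 -0.09 85.08 17.75] [0.55593031 0.24391065 0.30343424] [1.79990412e+02 9.12990177e-02 9.03663909e+01]
mandrel (367, 572.4, 218.6, 15.1, array([572.4, 219.3, 101.5]))
spare 0
```

View pics/sw1.png

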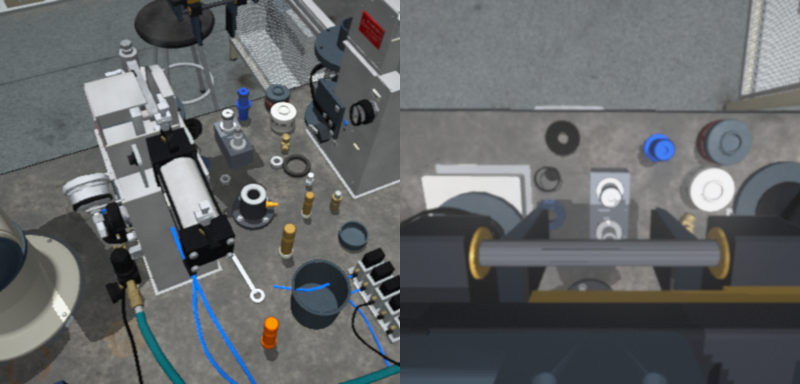

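The side view shows the scene unchanged and the tool overhead. The wrist view shows the mandrel at (607,192) and the stepped one at (608,232), between the fingers. Next is the alignment and part of the descent.

Emit:
{"api": "servo_tool", "payload": {
  "plan": [
    [-5,3,0,0,0,0.006,0.7],
    [-5,3,0,0,0,0,0.7],
    [-5,3,10,0,0,0,0.7],
    [-5,3,15,0,0,0,0.7],
    [-5,3,20,0,0,0,0.7],
    [0,0,20,0,0,0,0.7],
    [0,0,20,0,0,0,0.7],
    [0,0,20,0,0,0,0.7],
    [0,0,20,0,0,0,0.7],
    [0,0,15,0,0,0,0.7]
  ]
}}

```text
time: 3.58
tool_pos: [0.5677, 0.2233, 0.1616]
tool_rot: [-179.9, 0.0, 90.3]
ft_force: [-0.2, 0.2, 0.3]
width: 0.064
gripper_force: 0.0
```

```bash
python3 - <<'E'
from h import *
s=bot.get_state(); print(s['joint_pos'].round(2),s['tool_pos'],s['tool_rot'])
im,P,T,K=cloud('wrist')
for k,z in dict(mandrel=((.57,.217),.03,.094,.12),).items(): print(k,top_circle(P,*z))
im,P,T,K=cloud('top'); Q=P.reshape(-1,3)
for r in np.arange(.2,.7,.05):
    d=np.array([np.cos(.366),np.sin(.366)]); q=Q[(abs(Q[:,:2]@d-r)<.02)&(abs(Q[:,:2]@[-d[1],d[0]])<.06)]
    if len(q): print(r.round(2),q[:,2].max().round(3),np.median(q[:,2]).round(3))
E
```

```text
[15.86 30.15 82.79 -0.   67.16 15.59] [0.56771491 0.22329233 0.16156218] [-1.79898345e+02  2.99920216e-02  9.02727125e+01]
mandrel (920, 571.8, 218.7, 15.2, array([572.1, 219.6, 101.7]))
0.2 0.254 0.0
0.25 0.194 0.001
0.3 0.836 0.257
0.35 0.832 0.809
0.4 0.757 0.706
0.45 0.688 0.632
0.5 0.627 0.563
0.55 0.559 0.462
0.6 0.571 0.561
0.65 0.567 0.551
```

Emit:
{"api": "servo_tool", "payload": {
  "plan": [
    [0,0,0,0,0,0,0.7],
    [0,0,0,0,0,0,0.7],
    [0,0,10,0,0,0,0.7],
    [0,0,10,0,0,0,0.7],
    [0,0,10,0,0,0,0.7],
    [0,0,0,0,0,0,0.7],
    [0,0,0,0,0,0,0.7],
    [0,0,0,0,0,0,0.7],
    [0,0,0,0,0,0,0.7],
    [0,0,0,0,0,0,0.7]
  ]
}}

```text
time: 4.52
tool_pos: [0.5689, 0.2234, 0.1343]
tool_rot: [180.0, -0.0, 90.2]
ft_force: [-0.5, 0.2, 0.0]
width: 0.0637
gripper_force: 0.0
```

```bash
python3 - <<'E'
from h import *
s=bot.get_state(); print(s['joint_pos'].round(2),s['tool_pos'],s['tool_rot'])
im,P,T,K=cloud('wrist')
for k,z in dict(mandrel=((.57,.217),.03,.094,.12),).items(): print(k,top_circle(P,*z))
E
```

```text
[15.84 31.94 84.37  0.   63.65 15.62] [0.5689267  0.22342767 0.13430279] [ 1.79961543e+02 -1.09160018e-02  9.02276268e+01]
mandrel (1142, 571.8, 218.9, 15.1, array([571.7, 219.8, 101.7]))
```

Emit:
{"api": "servo_tool", "payload": {
  "plan": [
    [-2.2,1.5,0,0,0,0,0.7],
    [-2.2,1.5,0,0,0,0,0.7],
    [0,0,5,0,0,0,0.7],
    [0,0,15,0,0,0,0.7],
    [0,0,15,0,0,0,0.7],
    [0,0,15,0,0,0,0.7],
    [0,0,10,0,0,0,0.7],
    [0,0,5,0,0,0,0.7],
    [0,0,4,0,0,0,0.7],
    [0,0,0,0,0,0,0.7]
  ]
}}

```text
time: 5.4
tool_pos: [0.5716, 0.2189, 0.0645]
tool_rot: [-180.0, 0.0, 90.2]
ft_force: [-0.8, -0.3, 0.5]
width: 0.0638
gripper_force: 0.0
```

Emit:
{"api": "servo_tool", "payload": {
  "plan": [
    [0,0,0,0,0,0,0.2],
    [0,0,0,0,0,0,0.2],
    [0,0,0,0,0,0,0.2],
    [0,0,0,0,0,0,0.2],
    [0,0,0,0,0,0,0.2],
    [0,0,0,0,0,0,0.2],
    [0,0,0,0,0,0,0.2],
    [0,0,0,0,0,0,0.2],
    [0,0,0,0,0,0,0.2],
    [0,0,0,0,0,0,0.2]
  ],
  "grip_force": 20
}}

```text
time: 6.23
tool_pos: [0.5716, 0.219, 0.0651]
tool_rot: [180.0, -0.0, 90.2]
ft_force: [-2.5, 0.3, 6.5]
width: 0.0278
gripper_force: 20.0
```

Emit:
{"api": "servo_tool", "payload": {
  "plan": [
    [0,0,-3,0,0,0,0.2],
    [0,0,-7,0,0,0,0.2],
    [0,0,-10,0,0,0,0.2],
    [0,0,-15,0,0,0,0.2],
    [0,0,-15,0,0,0,0.2],
    [0,0,-15,0,0,0,0.2],
    [0,0,-15,0,0,0,0.2],
    [0,0,-15,0,0,0,0.2],
    [0,0,-15,0,0,0,0.2],
    [0,0,0,0,0,0,0.2]
  ]
}}

```text
time: 7.07
tool_pos: [0.5732, 0.2194, 0.1786]
tool_rot: [179.7, -0.1, 90.2]
ft_force: [1.1, -0.4, -2.4]
width: 0.0276
gripper_force: 20.0
```

Emit:
{"api": "servo_tool", "payload": {
  "plan": [
    [0,0,-3,0,0,0.12,0.2],
    [0,0,-3,0,0,0.12,0.2],
    [0,0,-3,0,0,0.12,0.2],
    [0,0,-3,0,0,0.12,0.2],
    [0,0,-3,0,0,0.12,0.2],
    [0,0,-3,0,0,0.12,0.2],
    [0,0,-3,0,0,0.12,0.2],
    [0,0,0,0,0,0.12,0.2],
    [0,0,0,0,0,0.12,0.2],
    [0,0,0,0,0,0.12,0.2]
  ]
}}

```text
time: 7.9
tool_pos: [0.5714, 0.2189, 0.1956]
tool_rot: [-180.0, 0.0, 21.1]
ft_force: [0.6, 0.6, -3.0]
width: 0.0273
gripper_force: 20.0
```

Emit:
{"api": "servo_tool", "payload": {
  "plan": [
    [0,0,0,0,0,0.12,0.2],
    [0,0,0,0,0,0.12,0.2],
    [0,0,0,0,0,0.12,0.2],
    [0,0,0,0,0,0.014,0.2],
    [-4,10,0,0,0,0,0.2],
    [-4,20,0,0,0,0,0.2],
    [-4,25,0,0,0,0,0.2],
    [-4,25,0,0,0,0,0.2],
    [-4,20,0,0,0,0,0.2],
    [-4,20,0,0,0,0,0.2]
  ]
}}

```text
time: 8.73
tool_pos: [0.547, 0.0973, 0.1958]
tool_rot: [180.0, 0.0, 0.3]
ft_force: [-0.2, -0.4, -3.4]
width: 0.0275
gripper_force: 20.0
```

Emit:
{"api": "servo_tool", "payload": {
  "plan": [
    [-3,25,0,0,0,0,0.2],
    [-3,25,0,0,0,0,0.2],
    [-3,25,0,0,0,0,0.2],
    [0,20,0,0,0,0,0.2],
    [0,10,0,0,0,0,0.2],
    [0,4,0,0,0,0,0.2],
    [0,0,0,0,0,0,0.2],
    [0,0,0,0,0,0,0.2],
    [0,0,0,0,0,0,0.2],
    [0,0,0,0,0,0,0.2]
  ]
}}

```text
time: 9.57
tool_pos: [0.5389, -0.0092, 0.1959]
tool_rot: [-180.0, 0.0, 0.1]
ft_force: [-0.1, -0.6, -2.1]
width: 0.0274
gripper_force: 20.0
```

```bash
python3 - <<'E'
from h import *
s=bot.get_state(); print(s['joint_pos'].round(2),s['tool_pos'],s['tool_rot'],s['ft_force'])
im,P,T,K=cloud('wrist'); print(T.round(3).tolist()); cv2.imwrite('pics/w2.png',im)
print(top_circle(P,(.539,-.0105),.045,.066,.078))
im,P,T,K=cloud('side'); cv2.imwrite('pics/s2.png',im)
print(top_circle(P,(.539,-.0105),.045,.066,.078))
E
```

```text
[-7.330e+00  2.251e+01  9.062e+01  1.000e-02  6.688e+01  8.253e+01] [ 0.53887229 -0.00918811  0.19589006] [-1.79992270e+02  1.94204712e-03  1.34788579e-01] [-0.14093256 -0.60790095 -2.12789266]
[[0.002, -0.972, -0.233, 0.606], [-1.0, -0.002, -0.001, -0.01], [0.0, 0.233, -0.972, 0.367], [0.0, 0.0, 0.0, 1.0]]
(1225, 540.3, -10.9, 29.1, array([550.9, -10.9,  71.8]))
(369, 537.9, -9.6, 30.5, array([536.6, -11.3,  71.4]))
```

```bash
python3 - <<'E'
from h import *
for n in('wrist','side','top'):
    im,P,T,K=cloud(n)
    print(n,top_circle(P,(.539,-.0105),.025,.228,.237),top_circle(P,(.539,-.0105),.045,.066,.078), top_circle(P,(.539,-.0105),.03,.178,.193))
    if n=='side':
        cv2.imwrite('pics/s3.png',cv2.resize(im[90:240,160:360],None,fx=4,fy=4))
E
```

```text
wrist (1058, 542.0, -10.6, 22.8, array([535.3, -10.6, 232.4])) (1226, 540.4, -10.9, 29.0, array([550.8, -11.1,  71.7])) (644, 548.7, -10.5, 15.7, array([555.3, -10.7, 190.7]))
side 3 (361, 537.9, -9.9, 29.9, array([536.6, -10.5,  71.2])) (75, 536.6, -11.5, 20.6, array([524.4, -17.3, 188.7]))
top 0 (48, 518.8, -12.7, 18.8, array([517.4,  -9. ,  72.6])) 0
```

View pics/s3.png

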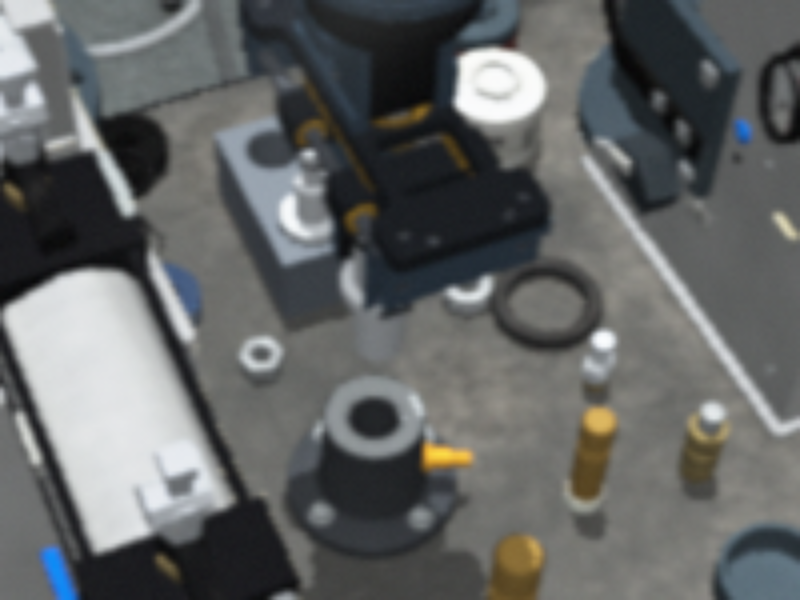

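The side crop shows the mandrel gripped with its shank directly above the socket (370,415), and the stepped mandrel still in the block. Next is a small correction and the descent.

Emit:
{"api": "servo_tool", "payload": {
  "plan": [
    [1.2,1,0,0,0,0,0.2],
    [0,0,10,0,0,0,0.2],
    [0,0,15,0,0,0,0.2],
    [0,0,15,0,0,0,0.2],
    [0,0,15,0,0,0,0.2],
    [0,0,15,0,0,0,0.2],
    [0,0,10,0,0,0,0.2],
    [0,0,10,0,0,0,0.2],
    [0,0,4,0,0,0,0.2],
    [0,0,0,0,0,0,0.2]
  ]
}}

```text
time: 10.65
tool_pos: [0.5391, -0.0105, 0.1004]
tool_rot: [-179.9, 0.1, 0.0]
ft_force: [-2.6, 5.8, -4.6]
width: 0.0276
gripper_force: 20.0
```

Emit:
{"api": "servo_tool", "payload": {
  "plan": [
    [-0.3,-0.6,0,0,0,0,0.2],
    [0,0,0,0,0,0,0.2],
    [0,0,1,0,0,0,0.2],
    [0,0,1,0,0,0,0.2],
    [0,0,1,0,0,0,0.2],
    [0,0,1,0,0,0,0.2],
    [0,0,0,0,0,0,0.2],
    [0,0,0,0,0,0,0.2],
    [0,0,0,0,0,0,0.2],
    [0,0,0,0,0,0,0.2]
  ]
}}

```text
time: 11.48
tool_pos: [0.5393, -0.0102, 0.0978]
tool_rot: [-180.0, 0.0, 0.0]
ft_force: [-2.9, 4.8, -3.2]
width: 0.0275
gripper_force: 20.0
```

Emit:
{"api": "servo_tool", "payload": {
  "plan": [
    [-0.5,-1,0,0,0,0,0.2],
    [0,0,0,0,0,0,0.2],
    [0,0,0,0,0,0,0.2],
    [0,0,0,0,0,0,0.2],
    [0,0,0,0,0,0,0.2],
    [0,0,0,0,0,0,0.2],
    [0,0,0,0,0,0,0.2],
    [0,0,0,0,0,0,0.2],
    [0,0,0,0,0,0,0.2],
    [0,0,0,0,0,0,0.2]
  ]
}}

```text
time: 12.32
tool_pos: [0.5393, -0.0095, 0.0979]
tool_rot: [180.0, 0.0, 0.0]
ft_force: [-1.5, 0.3, -2.9]
width: 0.0275
gripper_force: 20.0
```

Centred now. I lower it by another 4 mm.

Emit:
{"api": "servo_tool", "payload": {
  "plan": [
    [-0.3,0,0,0,0,0,0.2],
    [0,0,1,0,0,0,0.2],
    [0,0,1,0,0,0,0.2],
    [0,0,1,0,0,0,0.2],
    [0,0,1,0,0,0,0.2],
    [0,0,0,0,0,0,0.2],
    [0,0,0,0,0,0,0.2],
    [0,0,0,0,0,0,0.2],
    [0,0,0,0,0,0,0.2],
    [0,0,0,0,0,0,0.2]
  ]
}}

```text
time: 13.15
tool_pos: [0.5389, -0.0095, 0.094]
tool_rot: [180.0, 0.0, 0.0]
ft_force: [-1.5, -0.4, -3.4]
width: 0.0275
gripper_force: 20.0
```

Emit:
{"api": "servo_tool", "payload": {
  "plan": [
    [-0.2,0,0,0,0,0,0.2],
    [0,0,0.5,0,0,0,0.2],
    [0,0,0.5,0,0,0,0.2],
    [0,0,0.5,0,0,0,0.2],
    [0,0,0.5,0,0,0,0.2],
    [0,0,0.5,0,0,0,0.2],
    [0,0,0.5,0,0,0,0.2],
    [0,0,0,0,0,0,0.2],
    [0,0,0,0,0,0,0.2],
    [0,0,0,0,0,0,0.2]
  ]
}}

```text
time: 13.98
tool_pos: [0.5387, -0.0095, 0.0908]
tool_rot: [-180.0, 0.0, 0.0]
ft_force: [-2.5, 0.0, -4.2]
width: 0.0276
gripper_force: 20.0
```

Emit:
{"api": "servo_tool", "payload": {
  "plan": [
    [-0.4,0,0,0,0,0,0.2],
    [0,0,0.4,0,0,0,0.2],
    [0,0,0.4,0,0,0,0.2],
    [0,0,0.4,0,0,0,0.2],
    [0,0,0,0,0,0,0.2],
    [0,0,0,0,0,0,0.2],
    [0,0,0,0,0,0,0.2],
    [0,0,0,0,0,0,0.2],
    [0,0,0,0,0,0,0.2],
    [0,0,0,0,0,0,0.2]
  ]
}}

```text
time: 14.82
tool_pos: [0.5385, -0.0095, 0.0898]
tool_rot: [180.0, -0.0, 0.0]
ft_force: [0.4, 0.8, 0.1]
width: 0.0278
gripper_force: 20.0
```

Seated lightly, so I release it.

Emit:
{"api": "servo_tool", "payload": {
  "plan": [
    [0,0,0,0,0,0,0.35],
    [0,0,0,0,0,0,0.45],
    [0,0,0,0,0,0,0.55],
    [0,0,0,0,0,0,0.6],
    [0,0,0,0,0,0,0.6],
    [0,0,0,0,0,0,0.6],
    [0,0,0,0,0,0,0.6],
    [0,0,0,0,0,0,0.6],
    [0,0,0,0,0,0,0.6],
    [0,0,0,0,0,0,0.6]
  ]
}}

```text
time: 15.65
tool_pos: [0.5384, -0.0095, 0.0897]
tool_rot: [180.0, -0.0, 0.0]
ft_force: [-0.2, 0.4, 1.1]
width: 0.0548
gripper_force: 0.0
```

Emit:
{"api": "servo_tool", "payload": {
  "plan": [
    [0,0,-3,0,0,0,0.6],
    [0,0,-7,0,0,0,0.6],
    [0,0,-15,0,0,0,0.6],
    [0,0,-20,0,0,0,0.6],
    [0,0,-20,0,0,0,0.6],
    [0,0,-20,0,0,0,0.6],
    [0,0,-20,0,0,0,0.6],
    [0,0,-15,0,0,0,0.6],
    [0,0,0,0,0,0,0.6],
    [0,0,0,0,0,0,0.6]
  ]
}}

```text
time: 16.48
tool_pos: [0.5387, -0.0095, 0.2107]
tool_rot: [180.0, -0.1, 0.0]
ft_force: [-0.0, -0.5, -1.1]
width: 0.0548
gripper_force: 0.0
```

```bash
python3 - <<'E'
from h import *
s=bot.get_state(); print(s['tool_pos'],s['ft_force'])
for n in('wrist','side','top'):
    im,P,T,K=cloud(n)
    print(n,'top',top_circle(P,(.539,-.0105),.025,.118,.14),'collar',top_circle(P,(.539,-.0105),.025,.078,.092),'drift',top_circle(P,(.561,-.138),.03,.099,.11))
E
```

```text
[ 0.5387073  -0.00950263  0.21067164] [-0.0258805  -0.54183167 -1.06701118]
wrist top (777, 540.3, -10.8, 15.1, array([541.2, -10.3, 126.2])) collar (403, 540.3, -10.9, 21.8, array([550.9, -11.3,  84.5])) drift (556, 562.9, -138.4, 13.3, array([ 563.3, -137. ,  104.7]))
side top (140, 536.8, -10.0, 15.2, array([536.8, -12. , 125.8])) collar (123, 536.9, -10.0, 21.1, array([530.3, -20. ,  84.3])) drift (122, 558.9, -136.7, 14.1, array([ 558.8, -138.3,  103.7]))
top top 0 collar 1 drift 0
```

The mandrel stands about 4.3 mm proud at its seat and is let go. Next I go to the drift.

Emit:
{"api": "servo_tool", "payload": {
  "plan": [
    [2,10,0,0,0,0,0.6],
    [3,20,0,0,0,0,0.6],
    [4,22,0,0,0,0,0.6],
    [4,22,0,0,0,0,0.6],
    [4,22,0,0,0,0,0.6],
    [4,20,0,0,0,0,0.6],
    [1,10,0,0,0,0,0.6],
    [0,1,20,0,0,0,0.6],
    [0,0,20,0,0,0,0.6],
    [0,0,10,0,0,0,0.6]
  ]
}}

```text
time: 17.47
tool_pos: [0.5593, -0.1365, 0.1574]
tool_rot: [-179.9, 0.2, 0.0]
ft_force: [-1.3, 1.2, -0.6]
width: 0.0546
gripper_force: 0.0
```

Emit:
{"api": "servo_tool", "payload": {
  "plan": [
    [0,0,0,0,0,0,0.6],
    [0,0,0,0,0,0,0.6],
    [0,0,0,0,0,0,0.6],
    [0,0,0,0,0,0,0.6],
    [0,0,0,0,0,0,0.6],
    [0,0,0,0,0,0,0.6],
    [0,0,0,0,0,0,0.6],
    [0,0,0,0,0,0,0.6],
    [0,0,0,0,0,0,0.6],
    [0,0,0,0,0,0,0.6]
  ]
}}

```text
time: 18.3
tool_pos: [0.5605, -0.1364, 0.1598]
tool_rot: [180.0, -0.0, 0.0]
ft_force: [-0.4, 0.8, 0.0]
width: 0.0544
gripper_force: 0.0
```

```bash
python3 - <<'E'
from h import *
s=bot.get_state(); print(s['tool_pos'],s['ft_force'])
for n in('wrist','side'):
    im,P,T,K=cloud(n)
    print(n,'drift',top_circle(P,(.561,-.138),.03,.098,.11),'man',top_circle(P,(.539,-.0105),.025,.118,.14))
E
```

```text
[ 0.56047643 -0.1364457   0.1597559 ] [-0.44193678  0.81132816  0.03291858]
wrist drift (753, 562.3, -138.6, 13.3, array([ 563.6, -138.8,  104.6])) man 0
side drift (104, 559.2, -136.3, 13.7, array([ 556.6, -139.6,  103.9])) man (136, 537.0, -10.1, 15.0, array([536.4, -11.7, 125.7]))
```

Emit:
{"api": "servo_tool", "payload": {
  "plan": [
    [0,0.4,5,0,0,0,0.6],
    [0,0,15,0,0,0,0.6],
    [0,0,18,0,0,0,0.6],
    [0,0,18,0,0,0,0.6],
    [0,0,18,0,0,0,0.6],
    [0,0,18,0,0,0,0.6],
    [0,0,13,0,0,0,0.6],
    [0,0,7,0,0,0,0.6],
    [0,0,2,0,0,0,0.6],
    [0,0,0,0,0,0,0.6]
  ]
}}

```text
time: 19.23
tool_pos: [0.5604, -0.1368, 0.0454]
tool_rot: [-180.0, 0.0, 0.0]
ft_force: [-0.1, 0.6, -0.5]
width: 0.0545
gripper_force: 0.0
```

Emit:
{"api": "servo_tool", "payload": {
  "plan": [
    [0,0,0,0,0,0,0.45],
    [0,0,0,0,0,0,0.35],
    [0,0,0,0,0,0,0.2],
    [0,0,0,0,0,0,0.2],
    [0,0,0,0,0,0,0.2],
    [0,0,0,0,0,0,0.2],
    [0,0,0,0,0,0,0.2],
    [0,0,0,0,0,0,0.2],
    [0,0,0,0,0,0,0.2],
    [0,0,0,0,0,0,0.2]
  ],
  "grip_force": 35
}}

```text
time: 20.07
tool_pos: [0.5607, -0.1369, 0.0461]
tool_rot: [180.0, -0.0, 0.0]
ft_force: [-0.6, 0.2, 6.3]
width: 0.0258
gripper_force: 35.0
```

Emit:
{"api": "servo_tool", "payload": {
  "plan": [
    [0,0,-3,0,0,0,0.2],
    [0,0,-8,0,0,0,0.2],
    [0,0,-15,0,0,0,0.2],
    [0,0,-20,0,0,0,0.2],
    [0,0,-22,0,0,0,0.2],
    [0,0,-22,0,0,0,0.2],
    [0,0,-22,0,0,0,0.2],
    [0,0,-20,0,0,0,0.2],
    [0,0,-13,0,0,0,0.2],
    [0,0,-5,0,0,0,0.2]
  ]
}}

```text
time: 20.9
tool_pos: [0.5611, -0.1371, 0.1982]
tool_rot: [179.9, -0.2, 0.0]
ft_force: [-0.4, -0.5, -3.8]
width: 0.0256
gripper_force: 35.0
```

Emit:
{"api": "servo_tool", "payload": {
  "plan": [
    [-1,-5,0,0,0,0,0.2],
    [-3,-15,0,0,0,0,0.2],
    [-4,-22,0,0,0,0,0.2],
    [-4,-25,0,0,0,0,0.2],
    [-4,-25,0,0,0,0,0.2],
    [-4,-20,0,0,0,0,0.2],
    [-2,-10,0,0,0,0,0.2],
    [0,-5,0,0,0,0,0.2],
    [0,0,0,0,0,0,0.2],
    [0,0,0,0,0,0,0.2]
  ]
}}

```text
time: 21.73
tool_pos: [0.5384, -0.0101, 0.1954]
tool_rot: [180.0, 0.0, 0.1]
ft_force: [-0.2, -0.6, -3.7]
width: 0.0256
gripper_force: 35.0
```

```bash
python3 - <<'E'
from h import *
s=bot.get_state(); print(s['tool_pos'],s['tool_rot'],s['ft_force'])
im,P,T,K=cloud('side'); cv2.imwrite('pics/s4.png',cv2.resize(im[90:240,160:360],None,fx=4,fy=4))
print(top_circle(P,(.539,-.0105),.03,.123,.13),top_circle(P,(.539,-.0105),.03,.15,.163),top_circle(P,(.539,-.0105),.03,.25,.265))
E
```

```text
[ 0.53838814 -0.0101099   0.19538649] [1.79990005e+02 2.36994079e-02 6.09881199e-02] [-0.22218727 -0.60545871 -3.68437137]
(78, 536.9, -10.9, 14.1, array([533.1, -14.1, 126.1])) (57, 537.1, -11.8, 15.0, array([529.6, -21. , 157.1])) 5
```

View pics/s4.png

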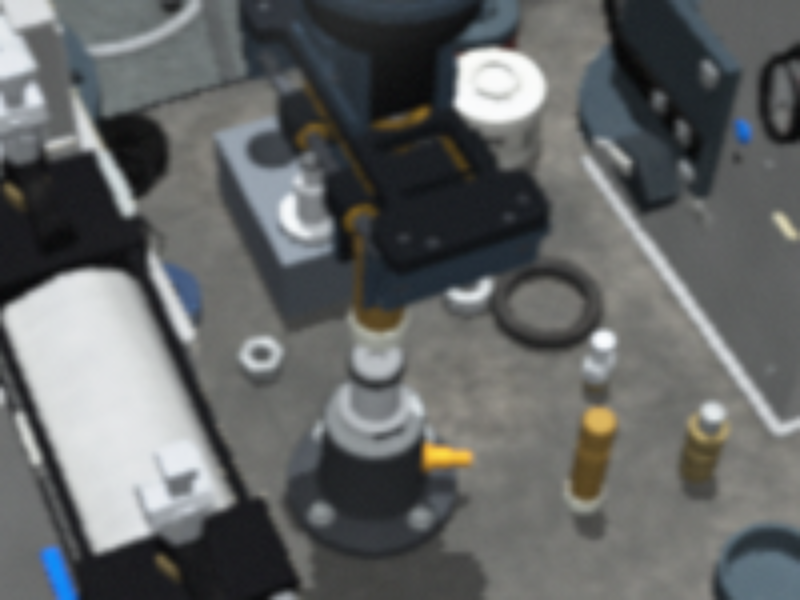

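The drift hangs upright over the mandrel (375,350), centred on it. I lower it to just above.

Emit:
{"api": "servo_tool", "payload": {
  "plan": [
    [0,-0.5,3,0,0,0,0.2],
    [0,0,5,0,0,0,0.2],
    [0,0,5,0,0,0,0.2],
    [0,0,3,0,0,0,0.2],
    [0,0,2,0,0,0,0.2],
    [0,0,1,0,0,0,0.2],
    [0,0,1,0,0,0,0.2],
    [0,0,0,0,0,0,0.2],
    [0,0,0,0,0,0,0.2],
    [0,0,0,0,0,0,0.2]
  ]
}}

```text
time: 22.62
tool_pos: [0.5385, -0.0094, 0.1759]
tool_rot: [180.0, -0.0, 0.0]
ft_force: [0.0, 0.0, -3.6]
width: 0.0258
gripper_force: 35.0
```

Emit:
{"api": "servo_tool", "payload": {
  "plan": [
    [0,0,0.5,0,0,0,0.2],
    [0,0,0.5,0,0,0,0.2],
    [0,0,0.5,0,0,0,0.2],
    [0,0,0.5,0,0,0,0.2],
    [0,0,0.5,0,0,0,0.2],
    [0,0,0,0,0,0,0.2],
    [0,0,0,0,0,0,0.2],
    [0,0,0,0,0,0,0.2],
    [0,0,0,0,0,0,0.2],
    [0,0,0,0,0,0,0.2]
  ]
}}

```text
time: 23.45
tool_pos: [0.5384, -0.0094, 0.1732]
tool_rot: [-180.0, -0.0, 0.0]
ft_force: [-0.2, -1.3, -3.1]
width: 0.0254
gripper_force: 35.0
```

Emit:
{"api": "servo_tool", "payload": {
  "plan": [
    [0,0,0.3,0,0,0,0.2],
    [0,0,0.3,0,0,0,0.2],
    [0,0,0.3,0,0,0,0.2],
    [0,0,0.3,0,0,0,0.2],
    [0,0,0.3,0,0,0,0.2],
    [0,0,0,0,0,0,0.2],
    [0,0,0,0,0,0,0.2],
    [0,0,0,0,0,0,0.2],
    [0,0,0,0,0,0,0.2],
    [0,0,0,0,0,0,0.2]
  ]
}}

```text
time: 24.28
tool_pos: [0.5384, -0.0093, 0.1718]
tool_rot: [-180.0, -0.0, 0.0]
ft_force: [0.2, 0.6, 0.1]
width: 0.0256
gripper_force: 35.0
```

Emit:
{"api": "servo_tool", "payload": {
  "plan": [
    [0,0,0.3,0,0,0,0.2],
    [0,0,0.3,0,0,0,0.2],
    [0,0,0.2,0,0,0,0.2],
    [0,0,0.2,0,0,0,0.2],
    [0,0,0,0,0,0,0.2],
    [0,0,0,0,0,0,0.2],
    [0,0,0,0,0,0,0.2],
    [0,0,0,0,0,0,0.2],
    [0,0,0,0,0,0,0.2],
    [0,0,0,0,0,0,0.2]
  ]
}}

```text
time: 25.12
tool_pos: [0.5385, -0.0094, 0.1708]
tool_rot: [180.0, -0.0, 0.0]
ft_force: [-0.3, 0.8, 5.9]
width: 0.0252
gripper_force: 35.0
```

Emit:
{"api": "servo_tool", "payload": {
  "plan": [
    [0,0,0.3,0,0,0,0.2],
    [0,0,0.3,0,0,0,0.2],
    [0,0,0.2,0,0,0,0.2],
    [0,0,0.2,0,0,0,0.2],
    [0,0,0,0,0,0,0.2],
    [0,0,0,0,0,0,0.2],
    [0,0,0,0,0,0,0.2],
    [0,0,0,0,0,0,0.2],
    [0,0,0,0,0,0,0.2],
    [0,0,0,0,0,0,0.2]
  ]
}}

```text
time: 25.95
tool_pos: [0.5385, -0.0094, 0.1699]
tool_rot: [180.0, -0.0, 0.0]
ft_force: [-0.8, 0.6, 7.9]
width: 0.0256
gripper_force: 35.0
```

Emit:
{"api": "servo_tool", "payload": {
  "plan": [
    [0,0,0.3,0,0,0,0.2],
    [0,0,0.3,0,0,0,0.2],
    [0,0,0.3,0,0,0,0.2],
    [0,0,0.3,0,0,0,0.2],
    [0,0,0,0,0,0,0.2],
    [0,0,0,0,0,0,0.2],
    [0,0,0,0,0,0,0.2],
    [0,0,0,0,0,0,0.2],
    [0,0,0,0,0,0,0.2],
    [0,0,0,0,0,0,0.2]
  ]
}}

```text
time: 26.78
tool_pos: [0.5386, -0.0094, 0.169]
tool_rot: [180.0, -0.0, 0.0]
ft_force: [-2.0, 0.7, 12.0]
width: 0.0255
gripper_force: 35.0
```

Emit:
{"api": "servo_tool", "payload": {
  "plan": [
    [0,0,0.3,0,0,0,0.2],
    [0,0,0.3,0,0,0,0.2],
    [0,0,0.2,0,0,0,0.2],
    [0,0,0.2,0,0,0,0.2],
    [0,0,0,0,0,0,0.2],
    [0,0,0,0,0,0,0.2],
    [0,0,0,0,0,0,0.2],
    [0,0,0,0,0,0,0.2],
    [0,0,0,0,0,0,0.2],
    [0,0,0,0,0,0,0.2]
  ]
}}

```text
time: 27.62
tool_pos: [0.5388, -0.0094, 0.1683]
tool_rot: [180.0, -0.1, 0.0]
ft_force: [-2.4, 0.9, 17.4]
width: 0.0254
gripper_force: 35.0
```

```bash
python3 - <<'E'
from h import *
s=bot.get_state(); print(s['tool_pos'],s['ft_force'],s['torque'])
im,P,T,K=cloud('side'); cv2.imwrite('pics/s5.png',cv2.resize(im[150:240,200:300],None,fx=6,fy=6,interpolation=cv2.INTER_CUBIC))
for a in((.118,.130),(.078,.092),(.068,.076)): print(top_circle(P,(.537,-.0105),.03,*a))
Q=P.reshape(-1,3);Q=Q[np.hypot(Q[:,0]-.537,Q[:,1]+.0105)<.03]; print(np.histogram(Q[:,2],np.arange(.06,.14,.002)))
E
```

```text
[ 0.53878152 -0.00939988  0.1683298 ] [-2.42671985  0.92908942 17.41908076] [ 0.18030482  0.85313736 -0.02187515]
(43, 536.2, -13.4, 14.0, array([530.8, -20.9, 124.4]))
(115, 536.3, -9.8, 20.7, array([529.9, -19.5,  80.5]))
(196, 537.1, -9.7, 29.4, array([527.9, -22.3,  71.8]))
(array([17,  9, 15, 25, 26, 83, 64, 23, 15, 45, 33, 11,  9,  5,  5,  7,  8,
        4, 10,  7,  6,  6,  9,  6,  4,  6, 11,  8,  7,  9,  8,  4,  8,  6,
        8,  6, 10, 17, 12,  8]), array([0.06 , 0.062, 0.064, 0.066, 0.068, 0.07 , 0.072, 0.074, 0.076,
       0.078, 0.08 , 0.082, 0.084, 0.086, 0.088, 0.09 , 0.092, 0.094,
       0.096, 0.098, 0.1  , 0.102, 0.104, 0.106, 0.108, 0.11 , 0.112,
       0.114, 0.116, 0.118, 0.12 , 0.122, 0.124, 0.126, 0.128, 0.13 ,
       0.132, 0.134, 0.136, 0.138, 0.14 ]))
```

View pics/s5.png

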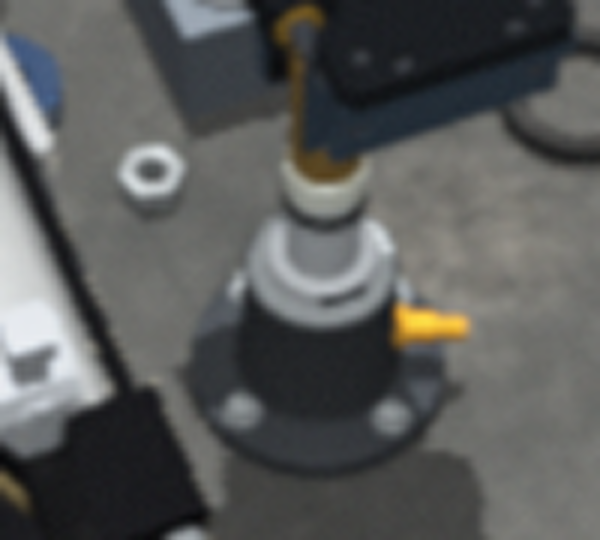

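The crop shows the collar almost on the post face (320,290), with the drift upright on the mandrel. At about 21 N it has sunk roughly 3.8 mm. I press a bit further.

Emit:
{"api": "servo_tool", "payload": {
  "plan": [
    [0,0,0.3,0,0,0,0.2],
    [0,0,0.3,0,0,0,0.2],
    [0,0,0.2,0,0,0,0.2],
    [0,0,0,0,0,0,0.2],
    [0,0,0,0,0,0,0.2],
    [0,0,0,0,0,0,0.2],
    [0,0,0,0,0,0,0.2],
    [0,0,0,0,0,0,0.2],
    [0,0,0,0,0,0,0.2],
    [0,0,0,0,0,0,0.2]
  ]
}}

```text
time: 28.5
tool_pos: [0.539, -0.0095, 0.168]
tool_rot: [180.0, -0.1, 0.0]
ft_force: [-4.6, 0.3, 24.7]
width: 0.0251
gripper_force: 35.0
```

Stiffness rose sharply at about 28 N, so it is at the stop. I back off and lift clear.

Emit:
{"api": "servo_tool", "payload": {
  "plan": [
    [0,0,-1,0,0,0,0.2],
    [0,0,-2,0,0,0,0.2],
    [0,0,-3,0,0,0,0.2],
    [0,0,-6,0,0,0,0.2],
    [0,0,-9,0,0,0,0.2],
    [0,0,-9,0,0,0,0.2],
    [0,0,0,0,0,0,0.2],
    [0,0,0,0,0,0,0.2],
    [0,0,0,0,0,0,0.2],
    [0,0,0,0,0,0,0.2]
  ]
}}

```text
time: 29.33
tool_pos: [0.5381, -0.0094, 0.1964]
tool_rot: [-180.0, 0.0, 0.0]
ft_force: [-0.3, -0.3, -3.4]
width: 0.0254
gripper_force: 35.0
```

```bash
python3 - <<'E'
from h import *
s=bot.get_state(); print(s['tool_pos'],s['ft_force'],s['torque'])
im,P,T,K=cloud('side')
for a in((.114,.130),(.076,.092),(.068,.0745)): print(top_circle(P,(.537,-.0105),.03,*a))
im,P,T,K=cloud('wrist')
for a in((.114,.130),(.076,.092),(.068,.0745)): print(top_circle(P,(.54,-.0105),.03,*a))
E
```

```text
[ 0.53810644 -0.00935236  0.19641254] [-0.26606439 -0.28487815 -3.3720521 ] [-0.04365881  0.18953941  0.02130636]
(125, 537.2, -11.4, 14.7, array([536. , -13.4, 121. ]))
(134, 534.6, -8.8, 22.2, array([530.7, -20.5,  80.1]))
(196, 537.3, -10.4, 29.6, array([528.2, -22.2,  71.4]))
(293, 540.6, -10.5, 15.1, array([549.4, -10.9, 121.1]))
(427, 540.7, -10.9, 21.2, array([551.4, -11.1,  80. ]))
(841, 540.3, -10.6, 29.0, array([553.2, -10. ,  71.8]))
```

Home: the barrel top is at 121 mm, which is the post face plus 50. Now I take the drift back to its place.

Emit:
{"api": "servo_tool", "payload": {
  "plan": [
    [1,5,0,0,0,0,0.2],
    [3,15,0,0,0,0,0.2],
    [4,22,0,0,0,0,0.2],
    [4,25,0,0,0,0,0.2],
    [4,25,0,0,0,0,0.2],
    [4,20,0,0,0,0,0.2],
    [2,10,0,0,0,0,0.2],
    [0,5,0,0,0,0,0.2],
    [0,0,10,0,0,0,0.2],
    [0,0,15,0,0,0,0.2]
  ]
}}

```text
time: 30.27
tool_pos: [0.5609, -0.136, 0.1719]
tool_rot: [180.0, -0.1, 0.0]
ft_force: [-0.6, 0.2, -3.6]
width: 0.0257
gripper_force: 35.0
```

Emit:
{"api": "servo_tool", "payload": {
  "plan": [
    [0,0,20,0,0,0,0.2],
    [0,0,20,0,0,0,0.2],
    [0,0,20,0,0,0,0.2],
    [0,0,20,0,0,0,0.2],
    [0,0,18,0,0,0,0.2],
    [0,0,13,0,0,0,0.2],
    [0,0,7,0,0,0,0.2],
    [0,0,3,0,0,0,0.2],
    [0,0,0,0,0,0,0.2],
    [0,0,0,0,0,0,0.2]
  ]
}}

```text
time: 31.1
tool_pos: [0.5608, -0.1361, 0.0512]
tool_rot: [180.0, -0.0, 0.1]
ft_force: [0.8, -0.4, -4.5]
width: 0.0258
gripper_force: 35.0
```

Emit:
{"api": "servo_tool", "payload": {
  "plan": [
    [0,0,1,0,0,0,0.2],
    [0,0,1,0,0,0,0.2],
    [0,0,1,0,0,0,0.2],
    [0,0,1,0,0,0,0.2],
    [0,0,0.5,0,0,0,0.2],
    [0,0,0.5,0,0,0,0.2],
    [0,0,0,0,0,0,0.2],
    [0,0,0,0,0,0,0.2],
    [0,0,0,0,0,0,0.2],
    [0,0,0,0,0,0,0.2]
  ]
}}

```text
time: 31.93
tool_pos: [0.5606, -0.1364, 0.0461]
tool_rot: [180.0, -0.0, 0.0]
ft_force: [-2.6, -0.1, 5.8]
width: 0.0254
gripper_force: 35.0
```

On the bench with light contact, so I open and retreat.

Emit:
{"api": "servo_tool", "payload": {
  "plan": [
    [0,0,0,0,0,0,0.35],
    [0,0,0,0,0,0,0.45],
    [0,0,0,0,0,0,0.55],
    [0,0,0,0,0,0,0.65],
    [0,0,0,0,0,0,0.65],
    [0,0,0,0,0,0,0.65],
    [0,0,0,0,0,0,0.65],
    [0,0,0,0,0,0,0.65],
    [0,0,-5,0,0,0,0.65],
    [0,0,-10,0,0,0,0.65]
  ]
}}

```text
time: 32.77
tool_pos: [0.5598, -0.1361, 0.0604]
tool_rot: [-180.0, 0.1, 0.0]
ft_force: [0.1, 0.1, -0.4]
width: 0.0594
gripper_force: 0.0
```

Emit:
{"api": "servo_tool", "payload": {
  "plan": [
    [0,0,-15,0,0,0,0.65],
    [0,0,-20,0,0,0,0.65],
    [0,0,-20,0,0,0,0.65],
    [0,0,-20,0,0,0,0.65],
    [0,0,-20,0,0,0,0.65],
    [0,0,-20,0,0,0,0.65],
    [0,0,-15,0,0,0,0.65],
    [0,0,0,0,0,0,0.65],
    [0,0,0,0,0,0,0.65],
    [0,0,0,0,0,0,0.65]
  ]
}}

```text
time: 33.6
tool_pos: [0.5601, -0.1362, 0.1905]
tool_rot: [-180.0, 0.0, 0.0]
ft_force: [-0.0, -0.2, -0.6]
width: 0.059
gripper_force: 0.0
```

```bash
python3 - <<'E'
from h import *
s=bot.get_state(); print(s['tool_pos'],s['ft_force'],s['time'])
im,P,T,K=cloud('side'); cv2.imwrite('pics/s6.png',cv2.resize(im[90:270,160:370],None,fx=3.3,fy=3.3,interpolation=cv2.INTER_CUBIC))
for c,a in(((.537,-.0105),(.114,.130)),((.559,-.137),(.098,.11)),((.559,-.137),(.008,.016)),((.568,.15),(.105,.13))): print(top_circle(P,c,.03,*a))
E
```

```text
[ 0.56011076 -0.1362319   0.19051992] [-0.01921715 -0.17456422 -0.60626135] 33.6
(132, 537.4, -9.5, 15.0, array([536.9, -12.6, 121.3]))
(121, 558.4, -135.9, 14.1, array([ 558.6, -138.1,  104.4]))
(34, 558.7, -136.5, 14.8, array([ 552.9, -146.7,   12.6]))
(39, 567.8, 152.4, 7.8, array([567.2, 149.4, 112.8]))
```

View pics/s6.png

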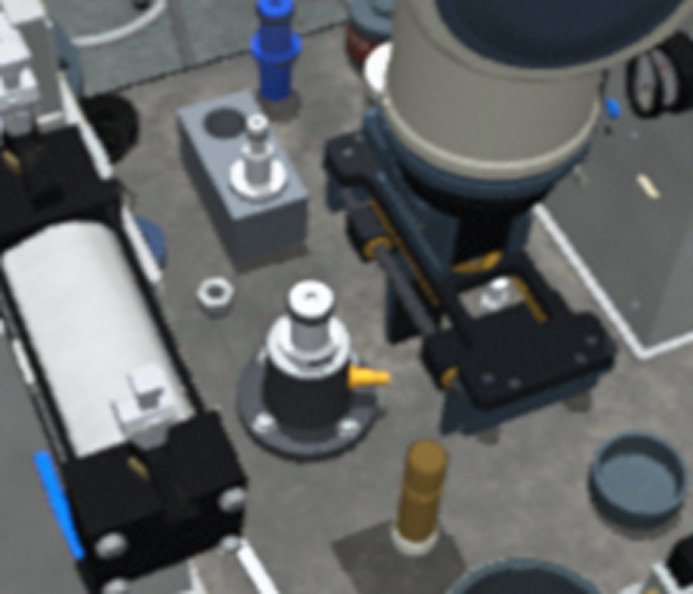

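The picture shows the mandrel home on the post (310,330), the drift upright on the bench (420,490), the stepped mandrel in the block (257,160), and the gripper clear.

```bash
python3 -c "
from h import *
print(job_done())"
```

```text
the job is handed in; nothing more can be done
None
```

The job is handed in; no verdict came back, but the last images show the mandrel home on the post (pressed to about 28 N), the drift upright on the bench where it started, and the stepped mandrel still in the block.

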